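# Slide the slate roundels into the stone panel

## Task

Two loose slate discs lie on the limestone panel. With the fingertips, push each disc across the stone until it drops into the drilled recess of its own size and lies flat and fully home, flush with the panel. Do not pick up, lift or carry the discs, and leave the other things on the panel and bench where they are.

Things in the scene. Friction and masses are not known exactly. Their poses are not given: they have to be found in the camera images.
- panel: pale limestone panel 300 x 400 x 40 mm (its x, y, z), fixed flat on the bench (cannot be shifted); origin under its centre, so its top face is 40 mm above the bench. Two flat-bottomed round recesses, 12 mm deep, are drilled in the top face, side by side in the half farther from the robot. The discs start on the top face in the nearer half, either disc on either side
- large_recess (a point): centre of the floor of the larger recess, 12 mm below the panel's top face; 74 mm across, 12 mm deep
- small_recess (a point): centre of the floor of the smaller recess, 12 mm below the panel's top face; 50 mm across, 12 mm deep
- large_disc: flat dark slate disc, 70 mm across, 12 mm thick, about 0.13 kg, loose; origin at the centre of its underside, z axis up through its thickness. It slides on the stone (friction holds it where it is left) and tips into its recess when pushed over it
- small_disc: flat dark slate disc, 46 mm across, 12 mm thick, about 0.05 kg, loose; origin at the centre of its underside, z axis up through its thickness. It also fits inside the larger recess, where it does not belong and could not be pushed out again
- level: round bull's-eye level, brass, 38 mm across, 15 mm high, stands on the panel; bystander
- wedge: wooden block 22 x 60 x 22 mm high, lies on the panel; bystander
- chisel: flat steel mason's chisel, 176 mm long, lies on the bench; bystander; origin under its shank
- hammer: hammer with wooden handle, 260 mm long, lies on the bench; bystander
- tape: black tape measure 65 x 65 x 36 mm, on the bench; bystander
- jar: glass jar 64 mm across, 85 mm high, on the bench; bystander
There are look-alikes about, which are no part of the job. Leave any red, white or yellow look-alike of the large_disc alone.

How it is judged:
By the outcome, as a careful person would: the job done as asked, in the order asked, and still so for the second after the job is handed in, with the robot touching nothing.
It also fails if it takes over 72 s, if anything falls off the work surface, if the arm or the gripper's body presses on something with over 40 N, if the wrist force passes 120 N, or if a joint passes its speed limit or range.

## Robot

A 6-joint arm with a two-finger parallel gripper is mounted at the origin on the work surface. World frame = base frame: x ahead of the robot, y to its left, z up, the work surface at z = 0. Lengths are in m, angles in degrees, forces in N, time in s.
With the tool pointing down it reaches from about 0.325 to 0.85 m from the base axis. Payload 15.5 kg.
Tool frame: the origin (TCP) lies at the very end of the fingers, on their centre line; the grasp point (between the pads) lies arm.grip_depth behind it (arm.grip_depth is the distance from the TCP to the grasp point, in m); z points along the fingers, y is the direction in which the jaws open and shut (so a half turn about z gives the same grasp; the last joint's range is limited). The gripper opens to 91 mm and grips with 3 to 60 N. Pads are 32 mm wide; open, the fingers measure 118 mm over their backs; the gripper's body (76 mm by 178 mm) begins 60 mm behind the grasp point.
Start: joints at [58.929, 28.281, 77.091, -0, 74.628, -5.472], TCP at [0.27, 0.564, 0.214] pointing down, gripper open.
Joint ranges: [-166.48, 166.48], [-47.26, 123.95], [12.59, 153.08], [-70.14, 250.14], [6.76, 159.57], [-176.63, 176.63]. Speed limits (degrees/s): [108.29, 108.29, 147.25, 172.46, 172.46, 172.46].

## Interface

Orientations are given as a 3x3 rotation matrix whose columns are the frame's x, y, z axes.
In Python, from rig import arm gives the robot as it stands. Calls block until the motion is done:
- arm.move_to(position, orientation): joint-space move of the TCP to a pose.
- arm.move_l(position, orientation=None, feed=0.15): straight line of the TCP; orientation=None keeps the orientation; feed is the mean speed in m/s.
- arm.move_joints(angles): joint-space move.
- arm.grip(opening): finger opening in m; the grip force is fixed at half the most; returns when the fingers have stopped.
- arm.sleep(seconds).
- arm.solve_ik(position, orientation): joint angles nearest the present ones, or None.
- arm.snapshot(name): name is "side" or "top" or "wrist"; returns the picture (420x560x3 uint8, red, green, blue); there is no depth.
- arm.get_calibration(name): a dict with "intrinsics" (3x3 intrinsics, pixels), "cam_to_world" (4x4, takes a point from camera to world coordinates). Camera axes: x right, y down, z forward; pixel columns grow to the right and rows downward; lengths in m; the calibration is good to about 2 mm. A picture is of the moment at which its call begins: read the wrist's pose just before it. get_calibration takes no time and is no camera call; for the wrist camera it gives the pose at the moment of the call.
A pose or a line that the arm cannot do raises arm.Unreachable and nothing moves.
- arm.sign_off(): hands the job in, once; it reports no verdict.
Readings, each from a call of its own:
- arm.current_t(): time.
- arm.current_joint_positions(): joint angles.
- arm.current_dq(): joint speeds.
- arm.current_tau(): joint torques, N m.
- arm.current_ee_pos(): TCP position.
- arm.current_tool_rot(): TCP orientation.
- arm.current_force(): force on the tool from outside, world axes, zero at the start.
- arm.current_torque(): the same for the moment, N m.
- arm.current_width(): finger opening in m.
Only numpy, scipy, OpenCV 4.12 (cv2) and the standard library are available. Lean on these libraries where they do the work, as an engineer would, in place of code of your own. Each camera call takes 0.05 s, during which the arm holds its last target.

## Working session

There is one attempt and no reset: what is moved stays moved. The work goes in short steps, each a Python script; the robot and the scene stay as the last script left them, time stands still between calls to the robot, and variables do not carry over. Pictures are saved under pics/ and viewed, and the job is handed in when it is done.

```bash
ls; mkdir -p pics; python3 - <<'E'
from rig import arm
import cv2, numpy as np
for n in ["top","side"]:
    im=arm.snapshot(n); cv2.imwrite(f"pics/{n}0.png",im[:,:,::-1]); c=arm.get_calibration(n); print(n,np.round(c["intrinsics"],1).tolist(),np.round(c["cam_to_world"],3).tolist())
print(arm.current_t(),arm.grip_depth,arm.current_tool_rot())
E
```

```text
pics
top [[414.2, 0.0, 277.5], [0.0, 414.2, 217.7], [0.0, 0.0, 1.0]] [[0.006, -0.991, 0.137, 0.375], [-1.0, -0.01, -0.029, 0.023], [0.03, -0.137, -0.99, 1.034], [0.0, 0.0, 0.0, 1.0]]
side [[430.3, 0.0, 276.3], [0.0, 430.3, 212.4], [0.0, 0.0, 1.0]] [[0.973, -0.153, 0.17, 0.266], [-0.229, -0.648, 0.726, -0.9], [-0.001, -0.746, -0.666, 0.897], [0.0, 0.0, 0.0, 1.0]]
0.1 0.0188 [[-9.01837830e-01  4.32074337e-01 -5.44328569e-04]
 [ 4.32074668e-01  9.01837387e-01 -8.98927331e-04]
 [ 1.02492424e-04 -1.04587726e-03 -9.99999448e-01]]
```

View pics/top0.png

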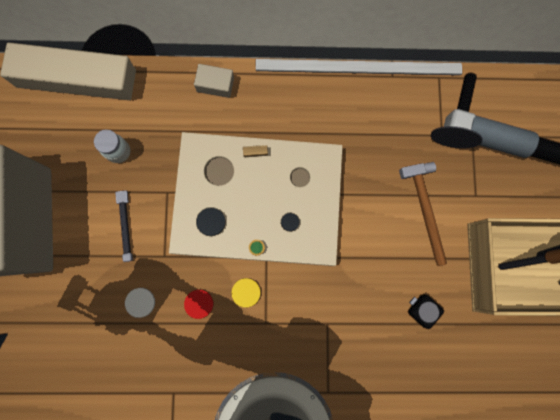

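View pics/side0.png

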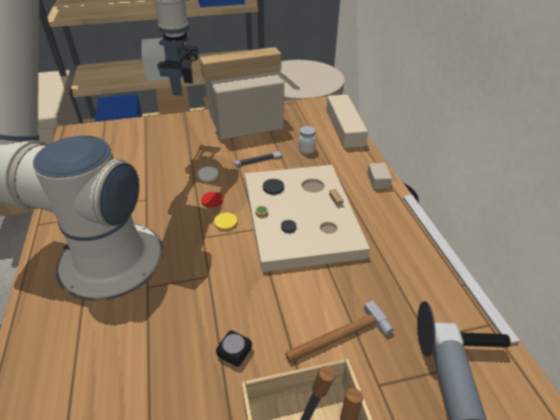

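Top view: the large disc is at (211,222) with its recess at (219,171). The small disc is at (290,222) with its recess at (300,177). The level is at (257,247) and the wedge at (256,152). I'll measure these coarsely first, then take a wrist picture.

```bash
cat > h.py <<'E'
from rig import arm
import cv2, numpy as np
def ray(c,px,z):
    K=c["intrinsics"];T=np.array(c["cam_to_world"])
    d=T[:3,:3]@np.linalg.solve(K,[px[0],px[1],1.]);o=T[:3,3]
    return o+d*(z-o[2])/d[2]
def proj(c,p):
    T=np.array(c["cam_to_world"]);q=c["intrinsics"]@(T[:3,:3].T@(np.array(p)-T[:3,3]));return q[:2]/q[2]
E
python3 - <<'E'
from h import *
c=arm.get_calibration("top")
for n,p,z in [("LD",(211,222),.052),("SD",(290,222),.052),("LR",(219,171),.035),("SR",(300,177),.035),("lev",(257,247),.055),("wedge",(256,152),.062),
  ("c1",(182,133),.04),("c2",(342,145),.04),("c3",(337,264),.04),("c4",(170,253),.04)]:
    print(n,np.round(ray(c,p,z),3))
w=arm.get_calibration("wrist");R=np.array(arm.current_tool_rot());T=np.array(w["cam_to_world"])
print("cam in tool",np.round(R.T@(T[:3,3]-arm.current_ee_pos()),3),np.round(R.T@T[:3,:3],3),np.round(w["intrinsics"],0))
E
```

```text
LD [0.5   0.153 0.052]
SD [ 0.502 -0.035  0.052]
LR [0.629 0.139 0.035]
SR [ 0.616 -0.061  0.035]
lev [0.441 0.043 0.055]
wedge [0.67  0.048 0.062]
c1 [0.723 0.232 0.04 ]
c2 [ 0.698 -0.166  0.04 ]
c3 [ 0.403 -0.149  0.04 ]
c4 [0.426 0.25  0.04 ]
cam in tool [ 0.067  0.    -0.171] [[-0.    -0.97  -0.242]
 [ 1.    -0.    -0.001]
 [ 0.001 -0.242  0.97 ]] [[344.   0. 279.]
 [  0. 344. 213.]
 [  0.   0.   1.]]
```

```bash
python3 - <<'E'
from h import *
import pickle
R=np.array([[-1,0,0],[0,1,0],[0,0,-1.]])
arm.move_to([.52,.045,.26],R); print(arm.current_t(),arm.current_joint_positions())
arm.sleep(.3)
c=arm.get_calibration("wrist");im=arm.snapshot("wrist");cv2.imwrite("pics/w1.png",im[:,:,::-1]);pickle.dump(c,open("w1.pkl","wb"))
im=arm.snapshot("side");cv2.imwrite("pics/s1.png",im[:,:,::-1])
for q in [(.5,.15,.052),(.629,.139,.04)]:print(proj(c,q))
E
```

```text
2.175 [-1.54947206e+00  1.73506164e+01  8.76954247e+01  8.08416353e-03
  7.49621377e+01 -9.15799138e+01]
[374.27186029 171.56812708]
[355.62175348 275.38135741]
```

View pics/w1.png

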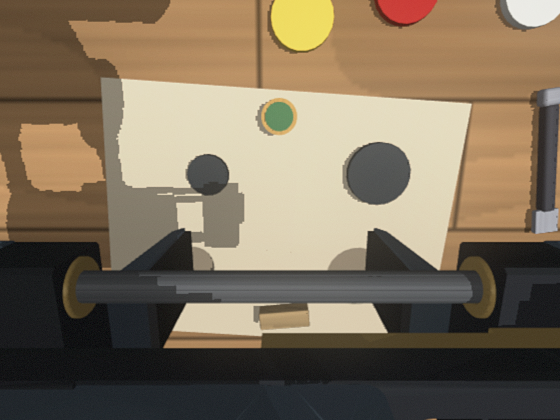

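The wrist picture shows the discs clearly, small at (208,174) and large at (378,173), but the gripper hides the recesses. I'll move the camera about 0.11 m forward and detect everything in that picture.

```bash
python3 - <<'E'
from h import *
import pickle
R=np.array([[-1,0,0],[0,1,0],[0,0,-1.]])
arm.move_to([.65,.045,.26],R)
arm.sleep(.3)
c=arm.get_calibration("wrist");im=arm.snapshot("wrist");cv2.imwrite("pics/w2.png",im[:,:,::-1]);pickle.dump(c,open("w2.pkl","wb"))
print(arm.current_t())
E
```

```text
3.5083
```

View pics/w2.png

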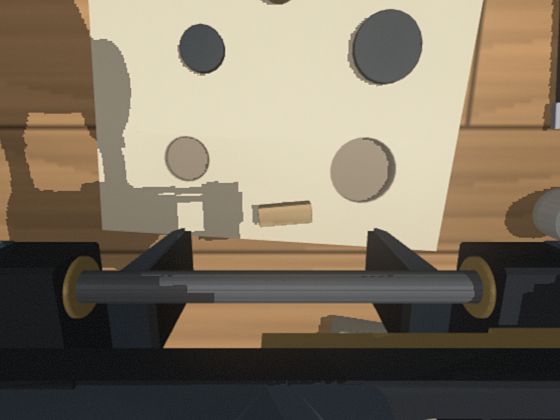

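Both discs and both recesses are in view: small recess (187,158), large recess (363,170), small disc (202,48), large disc (387,46). Next I'll fit circles to their contours.

```bash
python3 - <<'E'
from h import *
import pickle
from scipy.optimize import least_squares
def fit(P):
    f=lambda v:np.hypot(P[:,0]-v[0],P[:,1]-v[1])-v[2]
    r=least_squares(f,[*P.mean(0),.03],loss="soft_l1",f_scale=.0007);return r.x,np.sqrt(np.mean(r.fun**2))
for n,items in [("w1",[("SD",208,174,.052,60),("LD",378,173,.052,60)]),("w2",[("SD",202,48,.052,60),("LD",387,46,.052,60),("SR",187,158,.04,130),("LR",363,170,.04,130)])]:
    im=cv2.imread(f"pics/{n}.png");c=pickle.load(open(n+".pkl","rb"));g=im.max(2)
    for name,u,v,z,th in items:
        print(name,g[v,u], "row",g[v,u-50:u+51:4].tolist())
        th={60:100,130:205}[th]
        m=((g<th)*255).astype(np.uint8); 
        k,lab,st,_=cv2.connectedComponentsWithStats(m); l=lab[v,u]
        cs,_=cv2.findContours(((lab==l)*255).astype(np.uint8),cv2.RETR_EXTERNAL,cv2.CHAIN_APPROX_NONE)
        ct=max(cs,key=cv2.contourArea)[:,0,:].astype(float)
        P=np.array([ray(c,p,z)[:2] for p in ct]);print(n,name,st[l].tolist(),fit(P))
E
```

```text
SD 79 row [225, 224, 224, 223, 225, 225, 224, 120, 78, 78, 79, 78, 78, 80, 80, 82, 82, 80, 231, 225, 224, 225, 225, 227, 226, 225]
w1 SD [187, 154, 42, 42, 1332] (array([ 0.50347013, -0.03396676,  0.02229872]), np.float64(0.0004364508885331992))
LD 84 row [226, 225, 226, 227, 138, 76, 87, 88, 85, 85, 84, 86, 87, 86, 84, 84, 89, 87, 86, 87, 72, 229, 225, 225, 225, 227]
w1 LD [346, 142, 64, 62, 3090] (array([0.50204158, 0.15391389, 0.03416133]), np.float64(0.0005125245738820272))
SD 79 row [227, 226, 226, 226, 226, 226, 231, 72, 79, 79, 78, 77, 82, 78, 80, 80, 82, 81, 67, 226, 226, 226, 227, 227, 226, 227]
w2 SD [179, 24, 46, 50, 1725] (array([ 0.50483244, -0.03392658,  0.02244113]), np.float64(0.0004185241969421961))
LD 90 row [226, 227, 227, 135, 67, 93, 91, 91, 91, 91, 92, 88, 88, 93, 88, 90, 89, 90, 91, 90, 92, 91, 226, 226, 226, 226]
w2 LD [352, 9, 70, 75, 4016] (array([0.50353222, 0.15396693, 0.03436439]), np.float64(0.0006122310534863405))
SR 156 row [225, 223, 224, 225, 223, 223, 225, 140, 155, 156, 156, 154, 155, 156, 157, 158, 158, 159, 180, 225, 225, 223, 224, 225, 224, 225]
w2 SR [164, 136, 46, 46, 1652] (array([ 0.61663737, -0.05969049,  0.02528825]), np.float64(0.0003176283937009642))
LR 162 row [227, 226, 225, 227, 224, 162, 160, 164, 162, 163, 162, 163, 162, 162, 163, 164, 164, 162, 164, 102, 109, 231, 228, 228, 227, 227]
w2 LR [330, 137, 66, 66, 3432] (array([0.62988868, 0.13984932, 0.03708462]), np.float64(0.0003181726923354441))
```

Fits are tight: SD (.504,-.034), LD (.503,.154), SR (.617,-.060), LR (.630,.140). I'll push each disc with the two fingertips straddling its rear edge, large disc first.

```bash
cat >> h.py <<'E'
def push(D,H,r,w,back,Z=.0435,short=.016):
    D=np.array(D);H=np.array(H);d=(H-D)/np.linalg.norm(H-D);x=-np.array([*d,0]);z=np.array([0,0,-1.]);R=np.c_[x,np.cross(z,x),z]
    off=np.sqrt(r*r-w*w/4)+.016
    P=lambda c,s,zz:[*(c+d*s),zz]
    arm.move_to(P(D,-back,.15),R); arm.grip(w)
    arm.move_l(P(D,-back,Z),feed=.08); print("down",arm.current_t(),arm.current_width(),arm.current_force().round(1) if hasattr(arm.current_force(),'round') else arm.current_force())
    arm.move_l(P(H,-off-short,Z),feed=.04); print("near",arm.current_t(),np.round(arm.current_force(),1),arm.current_ee_pos())
    return R,d,off,P
E
python3 - <<'E'
from h import *
R,d,off,P=push((.503,.154),(.6299,.1398),.035,.044,.060)
im=arm.snapshot("side");cv2.imwrite("pics/s2.png",cv2.resize(im[100:300,180:420,::-1],(720,600)))
im=arm.snapshot("wrist");cv2.imwrite("pics/w3.png",im[:,:,::-1])
E
```

```text
down 6.8583 0.04408727902137626 [ 0.4  0.1 -0.9]
near 10.2167 [-0.4  0.2  0.2] [0.57099057 0.14638148 0.04351856]
```

View pics/s2.png

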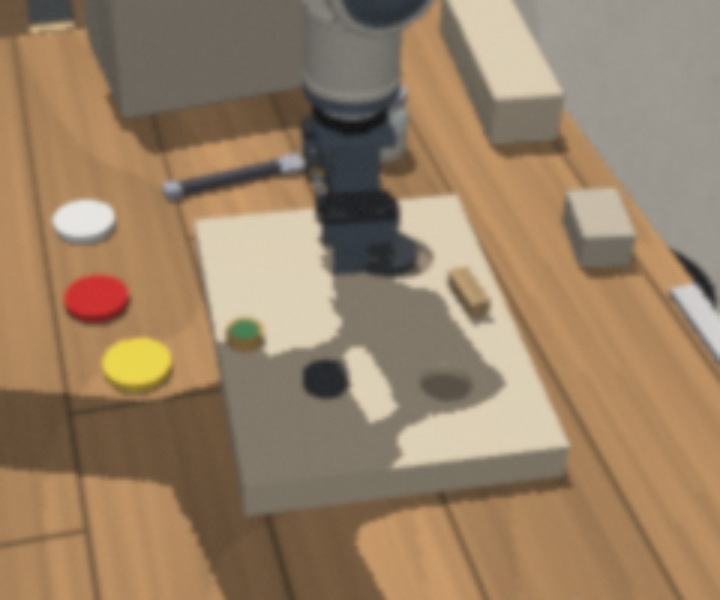

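View pics/w3.png

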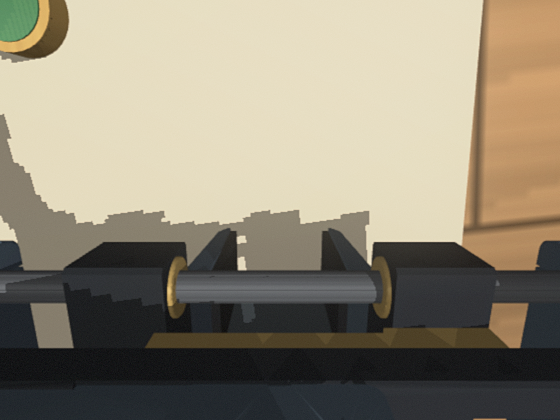

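The side view shows the disc cradled at the fingers and partly over its recess, around (400,255) in the zoomed crop. I'll finish in small steps and read the force at each one.

```bash
python3 - <<'E'
from h import *
D=np.array((.503,.154));H=np.array((.6299,.1398));d=(H-D)/np.linalg.norm(H-D)
off=np.sqrt(.035**2-.022**2)+.016
for s in [-.012,-.008,-.004,-.002,0,.0015,.003]:
    arm.move_l([*(H+d*(s-off)),.0435],feed=.03); f=np.array(arm.current_force()); print(s,f.round(1),arm.current_t())
    if np.linalg.norm(f)>15: break
arm.move_l([*(H-d*(.03+off)),.0435],feed=.1)
arm.move_l([*(H-d*(.03+off)),.12],feed=.15)
arm.move_to([.65,.045,.26],np.array([[-1,0,0],[0,1,0],[0,0,-1.]]));arm.sleep(.2)
im=arm.snapshot("wrist");cv2.imwrite("pics/w4.png",im[:,:,::-1]);print(arm.current_t())
im=arm.snapshot("side");cv2.imwrite("pics/s4.png",cv2.resize(im[140:280,220:388,::-1],(720,600)))
E
```

```text
-0.012 [-1.  -0.4  0.2] 10.6
-0.008 [-0.5  0.5 -0.2] 10.8833
-0.004 [-0.2  0.2 -0.3] 11.1667
-0.002 [ 1.4  0.  -0.3] 11.4167
0 [-0.9 -0.3 -0.2] 11.6667
0.0015 [0.3 0.7 0.8] 11.9167
0.003 [-0.3 -0.2 -0.2] 12.1667
14.3667
```

View pics/w4.png

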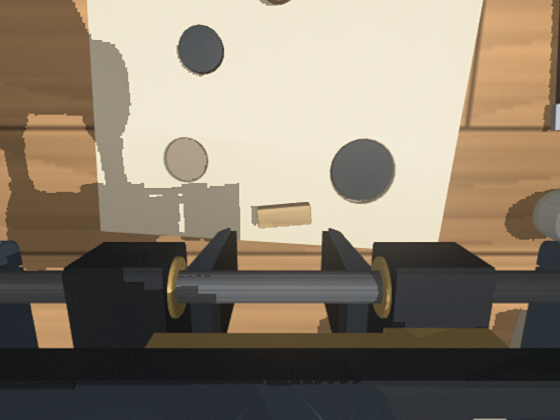

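View pics/s4.png

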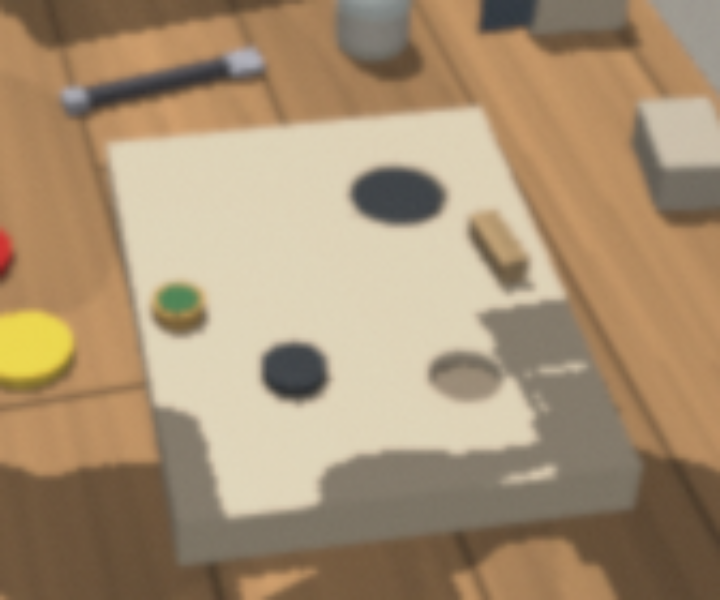

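The large disc fills its recess at wrist pixel (363,170) and looks flush. Now the small disc.

```bash
python3 - <<'E'
from h import *
H=np.array((.6166,-.0597));w=.030
R,d,off,P=push((.504,-.034),H,.023,w,.050,short=.014)
for s in [-.010,-.007,-.004,-.002,0,.0015,.003]:
    arm.move_l([*(H+d*(s-off)),.0435],feed=.03); f=np.array(arm.current_force()); print(s,f.round(1),arm.current_t())
    if np.linalg.norm(f)>15: break
arm.move_l([*(H-d*(.03+off)),.0435],feed=.1)
arm.move_l([*(H-d*(.03+off)),.12],feed=.15)
arm.move_to([.65,.045,.26],np.array([[-1,0,0],[0,1,0],[0,0,-1.]]));arm.sleep(.2)
im=arm.snapshot("wrist");cv2.imwrite("pics/w5.png",im[:,:,::-1]);print(arm.current_t())
im=arm.snapshot("side");cv2.imwrite("pics/s5.png",cv2.resize(im[140:280,220:388,::-1],(720,600)))
E
```

```text
down 17.2583 0.02979168649283549 [0.1 0.4 1.6]
near 20.3583 [-0.9  0.3  1. ] [ 0.57029769 -0.04911191  0.04350965]
-0.01 [ 0.6  0.7 -0.6] 20.6417
-0.007 [ 0.   0.6 -0.2] 20.8917
-0.004 [0.1 0.4 0.6] 21.1417
-0.002 [-0.5 -0.6 -0.5] 21.3917
0 [ 0.  -0.1  0.3] 21.6417
0.0015 [ 0.2 -0.8  0.1] 21.8917
0.003 [-1.1  0.5  0.1] 22.1417
24.325
```

View pics/w5.png

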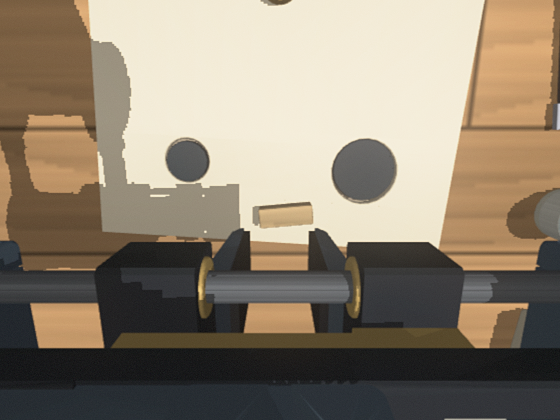

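View pics/s5.png

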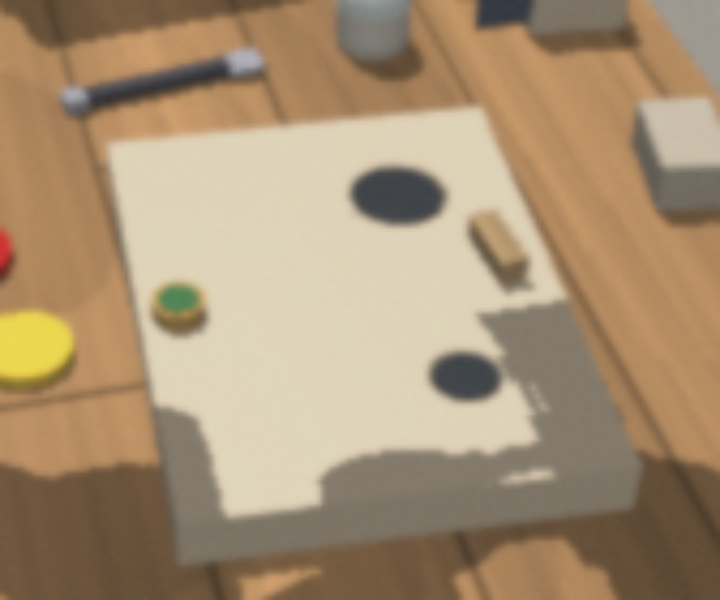

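Both discs look flush, in their recesses at wrist pixels (187,160) and (363,170). I'll take a closer look at each to rule out a residual tilt.

```bash
python3 - <<'E'
from h import *
R=np.array([[-1,0,0],[0,1,0],[0,0,-1.]]);o=[]
for H in [(.6299,.1398),(.6166,-.0597)]:
    arm.move_to([H[0]+.06,H[1],.12],R);arm.sleep(.2)
    im=arm.snapshot("wrist");o.append(cv2.resize(im[10:230,150:410,::-1],None,fx=1.5,fy=1.5))
arm.move_to([.65,.045,.26],R)
cv2.imwrite("pics/close.png",np.hstack(o));print(arm.current_t())
E
```

```text
27.1583
```

View pics/close.png

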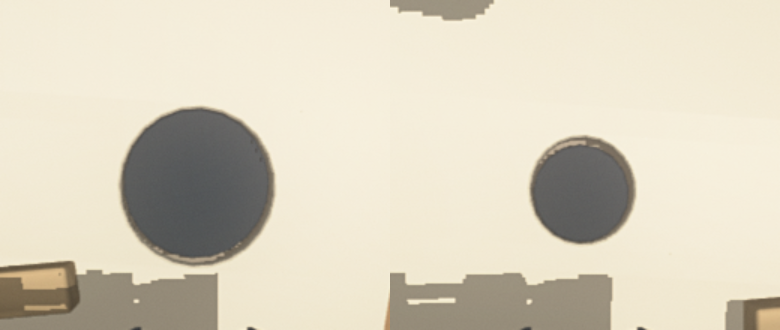

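The close-ups show both discs as full circles inside their rims, large at (197,184) and small at (582,193). Each has a thin, even crescent gap and casts no shadow onto the stone, so both are flat and home. Handing in.

```bash
python3 -c "
from rig import arm
arm.sign_off();print(arm.current_t())"
```

```text
the job is handed in; nothing more can be done
the job is handed in; nothing more can be done
```

I pushed both slate discs across the stone with the fingertips, large first and then small. Each dropped into the recess of its own size.

- **Fit:** the last wrist close-ups and side view show both discs flat and flush. Each has only a thin clearance gap at the rim and throws no shadow on the stone. I judged this by eye and did not measure the height or press on the discs.
- **Forces and time:** force readings between push steps stayed under about 2 N. The clock read 27.2 s just before hand-in, against the 72 s limit.
- **Other things:** the level and wedge are where they were in the earlier pictures. The arm worked only over the panel, so it went nowhere near the bench items or the coloured look-alikes. I did not compare their positions numerically.

None of the checks failed or disagreed.

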